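Pack away the measured parts and turn down the microscope lamp

TASK

The measuring session is over: put every measured metal part from the glass stage plate into the white tub, then lay its white lid on the tub and press it down all round until it is fully home and level on the rim. Also turn the lamp's dimmer knob fully anticlockwise to its end stop. Leave the eyepiece, the cleaner bottle and the brass objective where they stand.

Things in the scene. Friction and masses are not known exactly. Their poses are not given: they have to be found in the camera images.
- stage: fixed ground-steel stage plate with a glass inset, 280 (x) x 210 (y) x 20 mm, lying on the bench; origin at the centre of its underside; the measured parts stand on its top, 20 mm up
- tub: open white rectangular plastic tub, fixed on the bench (it does not slide): outside 200 (x) x 140 (y) x 60 mm high, walls and floor 6 mm, inside 188 x 128 mm; origin at the centre of its underside, z up
- tub_rim (a point): centre of the tub's mouth, at rim height (60 mm); axes as the tub's. In each inner corner stands a black rubber catch, 12 x 12 mm, its top 7 mm above the rim: a loose lid rests on these four. Each slides straight down when pushed with about 4 N (about 16 N for all four, more if fast) and stays where it is pushed. The lid is seated when its plate lies on the rim
- lid: loose white plastic lid, about 160 g: plate 200 (x) x 140 (y) x 6 mm; under it a plug 12 mm deep, cross-shaped to clear the catches, 182 x 122 mm over all, 3 mm play all round in the tub. Origin at the centre of the plug's foot, z up: plate underside at 12 mm, top at 18 mm. It starts right way up on the bench. It fits lengthwise, either way round. Its origin is 48 mm above the tub's when seated
- lid_bar (a point): top centre of the lid's upright grip bar, which is 70 (x) x 16 (y) x 26 mm high and stands in the middle of the plate; 44 mm above the lid's origin; axes as the lid's. On the raised catches the unpressed lid's origin is 55 mm above the tub's
- dimmer (a joint): the lamp's dimmer knob, rad: 0 is the end stop fully anticlockwise (seen from above), where the lamp is off; grows clockwise, up to 4.7. It starts somewhere between. It turns easily (0.03 N m) and stays where it is left
- dimmer_grip (a point): point on the vertical axis of the dimmer knob, at grip height: 97 mm above the bench, 7 mm below the knob's top. The knob, on top of the lamp unit, is a disc 44 mm across, 8 mm high, with an upright grip bar 42 (x) x 14 (y) mm, 30 mm high; the point's x axis runs along the bar and turns with it; white mark at its -x end
- lamp_unit: fixed white lamp control box 130 (x) x 110 (y) x 60 mm with the dimmer in the middle of its top; origin at the centre of its underside
- step_block: measured part, bare steel L-shaped step block, 36 (x) x 22 (y) x 24 mm high over all, the upper half only on the -x half; 100 g; origin at the centre of its underside, z up; stands upright on the stage plate at the start; may be absent (None)
- tee_nut: measured part, dark steel T-nut: foot 36 (x) x 26 (y) x 11 mm, above it a rib 36 x 14 mm to 23 mm high; 120 g; origin at the centre of its underside, z up; stands upright on the stage plate at the start; may be absent (None)
- clevis: measured part, aluminium U-shaped clevis, 34 (x) x 26 (y) x 26 mm high, floor 9 mm, two cheeks 7 mm thick on the y sides; 50 g; origin at the centre of its underside, z up; stands upright on the stage plate at the start; may be absent (None)
- hex_nut: measured part, steel hexagon nut, 24 mm across flats (flats face its y axis and every 60 degrees), 20 mm high; 60 g; origin at the centre of its underside, z up; stands upright on the stage plate at the start; may be absent (None)
- vee_block: measured part, steel V-block, 34 (x) x 26 (y) x 24 mm high, groove along x in its top; 130 g; origin at the centre of its underside, z up; stands upright on the stage plate at the start; may be absent (None)
- angle_plate: measured part, aluminium angle bracket, 34 (x) x 26 (y) x 26 mm high: foot 8 mm thick, an upright wall 9 mm thick at its -x edge; 50 g; origin at the centre of its underside, z up; stands upright on the stage plate at the start; may be absent (None)
- eyepiece: bystander: black spare eyepiece, 42 mm across, 55 mm high, standing; origin at its underside
- cleaner: bystander: white bottle of lens cleaner, 44 mm across, 100 mm high, standing; origin at its underside
- objective: bystander: brass objective lens, 34 mm across, 40 mm high, standing; origin at its underside
Mind the look-alikes: they are no part of the job. Leave any green or pink look-alike of the tee_nut alone.

How it is judged (in metres and radians):
On the way, in this order (a step that is already met when the one before it is completed fails the run):
1. every measured part lies in the tub (x of step_block in the frame of tub between -0.094 and 0.094 m and y of step_block in the frame of tub between -0.064 and 0.064 m and z of step_block in the frame of tub between 0 and 0.056 m and x of tee_nut in the frame of tub between -0.094 and 0.094 m and y of tee_nut in the frame of tub between -0.064 and 0.064 m and z of tee_nut in the frame of tub between 0 and 0.056 m and x of clevis in the frame of tub between -0.094 and 0.094 m and y of clevis in the frame of tub between -0.064 and 0.064 m and z of clevis in the frame of tub between 0 and 0.056 m and x of hex_nut in the frame of tub between -0.094 and 0.094 m and y of hex_nut in the frame of tub between -0.064 and 0.064 m and z of hex_nut in the frame of tub between 0 and 0.056 m and x of vee_block in the frame of tub between -0.094 and 0.094 m and y of vee_block in the frame of tub between -0.064 and 0.064 m and z of vee_block in the frame of tub between 0 and 0.056 m and x of angle_plate in the frame of tub between -0.094 and 0.094 m and y of angle_plate in the frame of tub between -0.064 and 0.064 m and z of angle_plate in the frame of tub between 0 and 0.056 m), for 0.2 s.
2. the lid is pressed home, level on the rim, over the parts (all of step 1 and x of lid in the frame of tub between -0.006 and 0.006 m and y of lid in the frame of tub between -0.006 and 0.006 m and z of lid in the frame of tub between 0.044 and 0.0502 m and angle between the z axis of lid and the z axis of tub, either way round below 0.015 rad and angle between lid's own z axis and vertical below 0.03 rad and angle between the x axis of lid and the x axis of tub, either way round below 0.08 rad), for 0.2 s.
At the end, for the whole second after the job is handed in: All measured parts present are inside the tub; the lid is on it, centred within 6 mm, lengthwise within 0.08 rad, no more than about 2 mm above fully seated and level with the rim within 0.015 rad, at rest; the dimmer is within 0.08 rad of its anticlockwise end stop (all of step 2 and value of joint dimmer below 0.08 rad and linear speed of lid below 0.02 m/s); the robot touches nothing.
It fails at once if the eyepiece is moved more than 30 mm (distance of eyepiece from where it was at the start of the episode above 0.03 m).
It fails at once if the cleaner is moved more than 30 mm (distance of cleaner from where it was at the start of the episode above 0.03 m).
It fails at once if the objective is moved more than 30 mm (distance of objective from where it was at the start of the episode above 0.03 m).
Of step_block, tee_nut, clevis, hex_nut, vee_block, angle_plate only 4 to 6 are there at a start; the rules pass over those that are not, and their reading is None.
At some moment in a run one of step_block, tee_nut, clevis, hex_nut, vee_block, angle_plate may be knocked a few centimetres aside while the robot is not near it.
Once in a run the grip may slacken for a moment while it holds something.
It also fails if it takes over 210 s, if anything falls off the work surface, if the arm or the gripper's body presses on something with over 40 N, if the wrist force passes 120 N, or if a joint passes its speed limit or range.

ROBOT

A 6-joint arm with a two-finger parallel gripper is mounted at the origin on the work surface. World frame = base frame: x ahead of the robot, y to its left, z up, the work surface at z = 0. Lengths are in mm, angles in rad, forces in N, time in s.
With the tool pointing down it reaches from about 400 to 925 mm from the base axis. Payload 12.5 kg.
Tool frame: the origin (TCP) lies between the finger pads; the fingertips stand env.tip_extent ahead of it and the grasp point (between the pads) lies 11 mm behind it (env.tip_extent is the distance from the TCP to the fingertips, in mm); z points along the fingers, y is the line along which they close (so a half turn about z gives the same grasp; the last joint's range is limited). The gripper opens to 95 mm and grips with 3 to 60 N. Pads are 20 mm wide; open, the fingers measure 119 mm over their backs; the gripper's body (75 mm by 180 mm) begins 59 mm behind the grasp point.
Start: joints at [1.221, 0.491, 1.559, -0, 1.092, -0.106], TCP at [150.851, 606.539, 222.661] pointing down, gripper open.
Joint ranges: [-3.1, 3.1], [-0.84, 2.19], [0.05, 2.79], [-1.13, 4.28], [0.06, 2.93], [-2.69, 2.69]. Speed limits (rad/s): [2.22, 2.22, 2.79, 3.14, 3.14, 3.14].

INTERFACE

Orientations are given as [roll, pitch, yaw] about the fixed x, y, z axes, in that order (R = Rz(yaw) Ry(pitch) Rx(roll)).
In Python, from cell import env gives the robot as it stands.
- The arm moves only by the tool carry_out, never from a script. Its argument "motion" is a list of rows, each a list of 5 numbers: the shift along the tool's x, y, z in mm, then the turn about the tool's z in degrees, then the closure, from 0 (fully open) to 1 (shut). A call has 1 to 12 rows; each row shifts and turns the commanded pose from where the row before left it, along the tool's axes as they then stand; what a row does not reach is not made up. A row lasts 1/10 s, in which the tool goes at most 50 mm and 8.59 degrees, less where a joint would pass 70% of its speed; a pose out of reach is approached as far as the arm can. A call with a gripper value outside its range is refused whole. The fingers move at their own pace and stop on an object; the grip force is fixed at half the most. Time passes only in rows, so rows that do not move let the fingers close. It gives the time, the measured TCP pose, the force, the opening and the grip force at its end, in the units of the state.
- env.state(): the state, without advancing time (a new reading comes with each control period).
- env.read_camera(name): name is "scene" or "side" or "wrist"; returns a dict with "color" (480x640x3 uint8, red, green, blue), "K" (3x3 intrinsics, pixels), "R" (3x3) and "t" (3): a world point X has camera coordinates R X + t; the wrist camera has in their place "hand_eye" (4x4, takes a point from camera to tool coordinates, whose origin is the TCP and whose axes are the flange's). Camera axes: x right, y down, z forward; pixel columns grow to the right and rows downward; lengths in mm; the calibration is good to about 2 mm. A picture is of the moment at which its call begins: read the wrist's pose just before it. There is no depth.
- env.job_done(): hands the job in; it is judged then, once.
The state is a dict: "t": time; "joints": joint angles; "qvel": joint speeds; "tau": joint torques, N m; "eef_pos": TCP position; "tcp_rot": TCP orientation; "ft_force": force on the tool from outside, world axes, zero at the start; "moment": the same for the moment, N m; "opening": opening from 0.0 (shut) to 1.0 (fully open); "grip_force": force on a finger pad.
Only numpy, scipy, OpenCV 4.12 (cv2) and the standard library are available. Lean on these libraries where they do the work, as an engineer would, in place of code of your own. Each camera call takes 0.05 s, during which the arm holds its last target. There are 200 camera calls.

## Working session

There is one attempt and no reset: what is moved stays moved. The work goes in short steps, Python scripts to look and compute and a tool call to move; the robot and the scene stay as the last step left them, time stands still between calls to the robot, and variables do not carry over. Pictures are saved under pics/ and viewed, at most 14 in all, crops included, and the job is handed in when it is done.

Besides the shell and the picture viewer there is one more tool, called by a JSON object that holds its "op" and its "data", one argument or row to a line. carry_out: Moves the arm, as the interface text tells. Its arguments: {"type":"object","properties":{"motion":{"type":"array"}},"required":["motion"]}

```bash
mkdir -p pics; ls
python3 - <<'E'
from cell import env
import cv2
print(env.state(), env.tip_extent)
for n in ("scene","side","wrist"):
    c=env.read_camera(n); cv2.imwrite(f"pics/{n}0.png",c["color"][:,:,::-1])
    print(n,{k:v.tolist() for k,v in c.items() if k!="color"})
E
```

```text
pics
{'t': 0.0, 'joints': array([ 1.22138974e+00,  4.91551885e-01,  1.55942317e+00, -1.23678312e-05,
        1.09168259e+00, -1.05588434e-01]), 'qvel': array([-1.07077458e-04,  9.31628560e-05, -8.39017598e-04,  1.27424176e-03,
       -4.82244083e-04, -1.47898491e-03]), 'tau': array([-7.16561262e-04, -6.12638640e+01, -2.58172435e+01,  6.91602845e-02,
        4.82678355e-02, -1.15535231e-04]), 'eef_pos': array([150.7796303 , 606.31489592, 222.0755553 ]), 'tcp_rot': array([-3.14053244e+00, -1.01333978e-04,  2.89778015e+00]), 'ft_force': array([-0.58562711,  0.46473597,  0.21656583]), 'moment': array([-0.01274965,  0.03111984,  0.02353546]), 'grip_force': 0.0, 'opening': 1.001274670002099} 8.0
scene {'K': [[438.70245311246725, 0.0, 318.85649148719335], [0.0, 438.70245311246725, 239.26285729147273], [0.0, 0.0, 1.0]], 'R': [[0.7412221525114245, 0.6712476690437863, -0.004035768776071259], [0.5193862241308216, -0.5773178247196084, -0.6300333954991175], [-0.42523836939939735, 0.46489858685986885, -0.7765575530031489]], 't': [-379.53340736341914, -201.74719972750347, 1103.7304651518082]}
side {'K': [[472.9305263088862, 0.0, 324.1406195384486], [0.0, 472.9305263088862, 237.42000874951563], [0.0, 0.0, 1.0]], 'R': [[-0.9947305907234425, -0.1013118757933509, 0.015714824282291973], [-0.06296889570730879, 0.4827717405712731, -0.8734794586475318], [0.08090716935100836, -0.8698662830165427, -0.48660731562379045]], 't': [518.7002021683634, 96.06131675714208, 997.9582734549373]}
wrist {'K': [[432.9096045279527, 0.0, 322.7757659468745], [0.0, 432.9096045279527, 235.81892079694924], [0.0, 0.0, 1.0]], 'hand_eye': [[-0.0008238647536051757, -0.9647725915433161, -0.26308395590316813, 74.12223309269237], [0.999999659108377, -0.0008093239733531053, -0.00016363934257697664, -0.8816842241666789], [-5.504539990054716e-05, -0.2630840010367382, 0.9647729294339179, -161.2894421951628], [0.0, 0.0, 0.0, 1.0]]}
```

View pics/scene0.png

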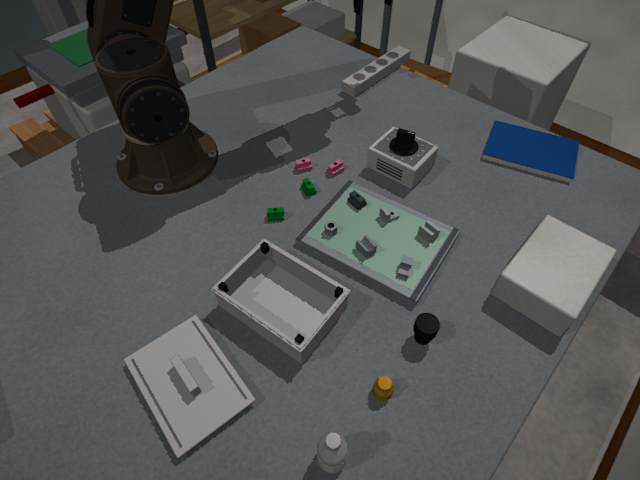

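View pics/side0.png

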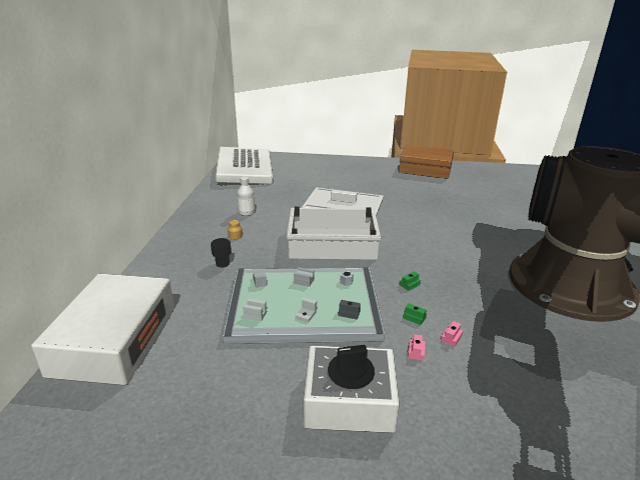

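The scene shows all six parts on the stage: dark tee_nut (357,199), a part at (388,214), one at (429,232), hex (331,228), one at (366,245) and one at (405,265). The green parts at (308,187) and (275,213) and the pink ones at (303,164) and (335,167) are look-alikes off the stage. The tub is at (280,295), the lid at (188,380) and the dimmer at (403,145).

```bash
cat > lib.py <<'E'
import numpy as np, cv2
from scipy.spatial.transform import Rotation as Ro
from cell import env
def cam(n):
    s=env.state(); c=env.read_camera(n)
    if n=="wrist":
        T=np.eye(4);T[:3,:3]=Ro.from_euler("xyz",s["tcp_rot"]).as_matrix();T[:3,3]=s["eef_pos"]
        T=np.linalg.inv(T@c["hand_eye"]); c["R"],c["t"]=T[:3,:3],T[:3,3]
    return c
def p2w(c,uv,z):
    R,t=np.array(c["R"]),np.array(c["t"]); o=-R.T@t
    d=R.T@np.linalg.inv(c["K"])@np.r_[uv,1]
    return (o+d*(z-o[2])/d[2])[:2].round(1)
def w2p(c,X):
    return cv2.projectPoints(np.float64(X).reshape(-1,1,3),cv2.Rodrigues(np.array(c["R"]))[0],np.float64(c["t"]),np.float64(c["K"]),None)[0].reshape(-1,2)
def save(c,name,box=None,s=1):
    im=c["color"][:,:,::-1]
    if box: x0,y0,x1,y1=box; im=im[y0:y1,x0:x1]
    cv2.imwrite("pics/"+name,cv2.resize(im,None,fx=s,fy=s,interpolation=cv2.INTER_CUBIC))
def st():
    s=env.state(); print(round(s["t"],2),s["eef_pos"].round(1),s["tcp_rot"].round(3),s["ft_force"].round(1),round(s["opening"],3),round(s["grip_force"],1),s["joints"].round(2))
E
python3 - <<'E'
from lib import *
c=cam("scene")
for n,uv,z in [("stageL",(298,238),20),("stageT",(352,183),20),("stageR",(459,233),20),("stageB",(416,297),20),("hex",(331,226),40),("tee",(357,199),40),("388",(388,214),35),("429",(429,230),35),("366",(366,245),35),("405",(405,265),35),("eye",(425,322),55),("tubT",(266,242),60),("tubL",(213,290),60),("tubB",(301,356),60),("tubR",(349,289),60),("lidL",(125,361),18),("lidT",(197,319),18),("lidR",(254,401),18),("lidB",(181,457),18),("bar",(182,370),44),("knob",(404,133),104),("obj",(384,382),40),("clean",(333,440),100)]:
    print(n,p2w(c,uv,z))
st()
E
```

```text
stageL [432.9  22.7]
stageT [411.8 225.3]
stageR [675.  258.7]
stageB [696.7  67.8]
hex [473.4  80.4]
tee [464.4 176.9]
388 [538.8 190.4]
429 [628.5 211. ]
366 [556.2  92.8]
405 [643.2 104.5]
eye [744.3  14.7]
tubT [417.3 -48.8]
tubL [ 426.8 -188.8]
tubB [ 630.8 -173.8]
tubR [606.9 -23.7]
lidL [ 400.1 -368.8]
lidT [ 427.  -236.3]
lidR [ 613.5 -267.1]
lidB [ 594.  -396.1]
bar [ 498.9 -315.5]
knob [448.4 359.9]
obj [ 753.  -110.7]
clean [ 758.9 -243.6]
0.2 [150.8 606.4 222.3] [-3.141 -0.     2.898] [-1.   0.1 -0.8] 0.999 0.0 [ 1.22  0.49  1.56 -0.    1.09 -0.11]
```

{"op": "carry_out", "data": {
  "motion": [
    [-38, -30.6, -8, 0, 0],
    [-38, -30.6, -8, 0, 0],
    [-38, -30.6, -8, 0, 0],
    [-38, -30.6, -8, 0, 0],
    [-38, -30.6, -8, 0, 0],
    [-38, -30.6, -8, 0, 0],
    [-38, -30.6, -8, 0, 0],
    [-38, -30.6, -8, 0, 0],
    [-38, -30.6, -8, 0, 0],
    [-38, -30.6, -8, 0, 0],
    [-38, -30.6, -8, 0, 0],
    [-38, -30.6, -8, 0, 0]
  ]
}}

```text
t: 1.4
eef_pos: [505.6, 138.2, 319.1]
tcp_rot: [3.141, 0.0, 2.898]
ft_force: [0.4, 1.0, -0.8]
opening: 1.0
grip_force: 0.0
```

Run:
```python
from lib import *
st(); c=cam("wrist"); save(c,"w1.png"); st()
np.savez("w1.npz",**{k:c[k] for k in("K","R","t","color")})
```

```text
1.4 [505.6 138.2 319.1] [3.141 0.    2.898] [ 0.4  1.  -0.8] 1.0 0.0 [ 0.14  0.26  1.66  0.    1.22 -1.19]
1.45 [509.6 133.8 319.9] [-3.141e+00  3.000e-03  2.895e+00] [-0.  -4.2 -0.4] 0.998 0.0 [ 0.13  0.26  1.66 -0.    1.22 -1.19]
```

View pics/w1.png

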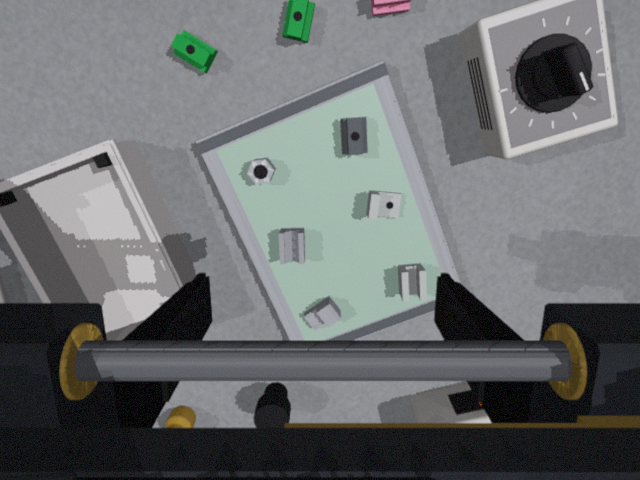

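The wrist view shows the stage with all six parts: tee (355,136), hex (260,171), and others at (385,205), (291,246), (412,281) and (322,313). The dimmer's white mark is at (585,82) on the knob centred near (555,73). The arm was still settling, so I'll take a sharp crop.

Run:
```python
from lib import *
st(); c=cam("wrist"); save(c,"w2.png",(200,90,480,340),2.8); st()
np.savez("w2.npz",**{k:c[k] for k in("K","R","t","color")})
```

```text
1.45 [509.6 133.8 319.9] [-3.141e+00  3.000e-03  2.895e+00] [-0.  -4.2 -0.4] 0.998 0.0 [ 0.13  0.26  1.66 -0.    1.22 -1.19]
1.5 [507.6 136.2 319.1] [-3.141e+00  2.000e-03  2.893e+00] [ 0.1  0.5 -0.2] 0.998 0.0 [ 0.14  0.26  1.66 -0.    1.22 -1.19]
```

View pics/w2.png

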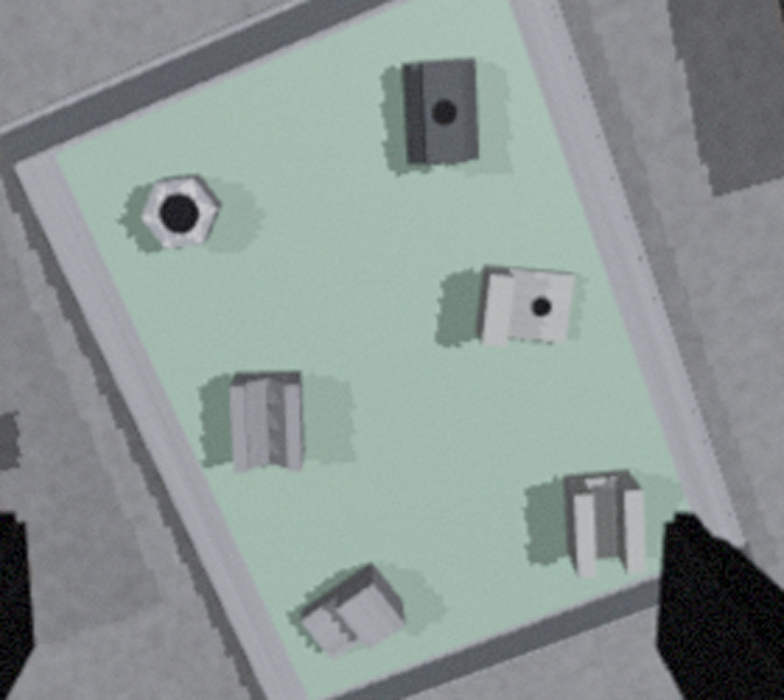

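Identified in the crop: tee_nut (444,112), dark and ribbed, on the stage, neither green nor pink; hex_nut (180,212); angle_plate (527,305), with its wall at the left; vee_block (267,420), grooved; clevis (605,525), with two cheeks; step_block (352,610), rotated, low half at the left.

Run:
```python
from lib import *
c=dict(np.load("w2.npz")); 
q=lambda x,y,z:p2w(c,(200+x/2.8-.2,90+y/2.8-.2),z)
for n,pts in dict(hex=[(180,212,40),(144,212,40),(219,207,40),(162,182,40),(203,178,40)],
 tee=[(444,112,43),(405,62,31),(407,165,31),(474,60,43),(479,160,43),(425,63,43),(424,163,43)],
 angle=[(488,273,46),(484,345,46),(511,347,46),(515,272,46),(575,273,28),(570,342,28),(541,306,28)],
 vee=[(232,386,44),(236,470,44),(301,383,44),(301,468,44)],
 clevis=[(574,494,46),(580,577,46),(625,490,46),(644,572,46),(640,489,46)],
 step=[(333,605,44),(372,568,44),(404,607,44),(352,645,44),(300,617,32),(333,655,32)]).items():
    print(n,[q(*p).tolist() for p in pts])
s=dict(np.load("w1.npz"))
print(p2w(c,(557,72),74),p2w(c,(585,82),104),p2w(c,(560,60),104))
```

```text
hex [[469.0, 81.6], [465.8, 69.0], [470.7, 95.8], [457.1, 78.4], [459.3, 93.0]]
tee [[457.9, 181.7], [438.2, 173.0], [473.5, 165.3], [443.4, 195.8], [477.1, 190.1], [440.2, 179.0], [473.3, 170.9]]
angle [[516.7, 184.3], [542.4, 177.2], [545.5, 186.6], [518.8, 193.8], [528.1, 217.4], [553.6, 210.3], [537.3, 202.4]]
vee [[535.2, 83.0], [567.2, 75.7], [540.3, 108.2], [572.5, 99.8]]
clevis [[607.2, 197.9], [641.2, 193.5], [610.4, 216.9], [645.2, 217.9], [611.4, 222.5]]
step [[630.1, 97.6], [618.7, 116.1], [637.7, 124.4], [648.6, 100.7], [637.2, 81.9], [656.8, 90.7]]
[451.  360.6] [463.4 366.7] [441.4 348.5]
```

```bash
cat > plan.py <<'E'
import numpy as np
def d(p,q,yaw):
    v=np.subtract(q,p); c,s=np.cos(yaw),np.sin(yaw)
    return np.round([v[0]*c+v[1]*s, v[0]*s-v[1]*c],1)
E
python3 - <<'E'
from lib import *; from plan import d
st()
a=np.deg2rad(6); T=lambda x,y:(520.5+x*np.cos(a)-y*np.sin(a),-108.8+x*np.sin(a)+y*np.cos(a))
P=env.state()["eef_pos"][:2]; yaw=2.898
for n,g,turn,slot in [("tee",(458.5,183),0,(-58,-27)),("vee",(553.8,91.7),0,(0,-27)),("clevis",(625.5,208),0,(58,-27)),("hex",(469,81.6),26,(-58,27)),("step",(637.6,103.3),52,(0,27)),("angle",(535.2,197.3),91,(55,25))]:
    y2=yaw-np.deg2rad(turn); s=T(*slot)
    print(n,"to grasp",d(P,g,yaw),"turn",turn,"to slot, in turned frame",d(g,s,y2),np.round(s,1),"in base frame",d(g,s,yaw)); P=s
E
```

```text
1.5 [507.6 136.2 319.1] [-3.141e+00  2.000e-03  2.893e+00] [ 0.1  0.5 -0.2] 0.998 0.0 [ 0.14  0.26  1.66 -0.    1.22 -1.19]
tee to grasp [58.9 33.6] turn 0 to slot, in turned frame [ -85.2 -313.4] [ 465.6 -141.7] in base frame [ -85.2 -313.4]
vee to grasp [-29.3 247.8] turn 0 to slot, in turned frame [ -25.3 -228. ] [ 523.3 -135.7] in base frame [ -25.3 -228. ]
clevis to grasp [-16.3 358.2] turn 0 to slot, in turned frame [ -38.2 -338.4] [ 581.  -129.6] in base frame [ -38.2 -338.4]
hex to grasp [159.6 177.9] turn 26 to slot, in turned frame [-102.  -135.8] [460. -88.] in base frame [ -32.2 -166.8]
step to grasp [-126.2  228.5] turn 52 to slot, in turned frame [-120.3 -185. ] [517.7 -81.9] in base frame [  71.7 -208.7]
angle to grasp [ 50.3 275.2] turn 91 to slot, in turned frame [-256.5  107.2] [572.6 -78.2] in base frame [-102.7 -258.3]
```

{"op": "carry_out", "data": {
  "motion": [
    [29.5, 17, 30, 0, 0.3],
    [29.5, 17, 30, 0, 0.3],
    [0, 0, 48, 0, 0.3],
    [0, 0, 48, 0, 0.3],
    [0, 0, 48, 0, 0.3],
    [0, 0, 48, 0, 0.3],
    [0, 0, 24, 0, 0.3],
    [0, 0, 8, 0, 0.3],
    [0, 0, 0, 0, 0.3],
    [0, 0, 0, 0, 0.3]
  ]
}}

```text
t: 2.5
eef_pos: [456.2, 187.7, 35.8]
tcp_rot: [3.141, 0.001, 2.898]
ft_force: [0.7, -0.1, 0.5]
opening: 0.701
grip_force: 0.0
```

Run:
```python
from lib import *
st(); c=cam("wrist"); save(c,"w3.png")
```

```text
2.5 [456.2 187.7  35.8] [3.141e+00 1.000e-03 2.898e+00] [ 0.7 -0.1  0.5] 0.701 0.0 [ 0.26  0.6   2.05  0.    0.49 -1.07]
```

View pics/w3.png

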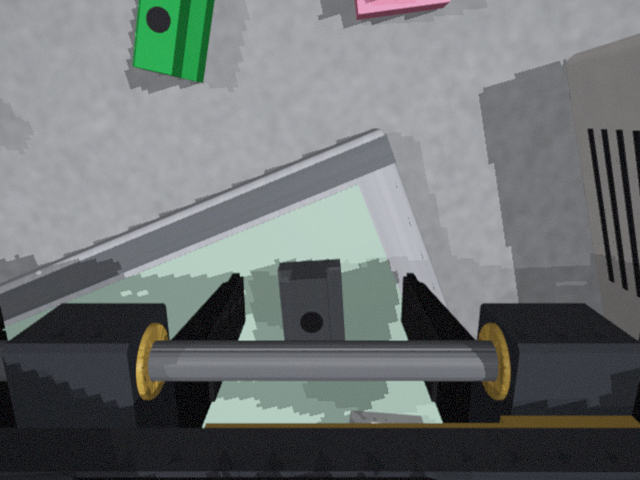

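The tee_nut's hole at (312,322) lies between the fingers, about 4 mm left of centre. I'll correct and close.

{"op": "carry_out", "data": {
  "motion": [
    [-2, -4, 3, 0, 0.3],
    [0, 0, 0, 0, 0.3],
    [0, 0, 0, 0, 1],
    [0, 0, 0, 0, 1],
    [0, 0, 0, 0, 1],
    [0, 0, 0, 0, 1],
    [0, 0, 0, 0, 1]
  ]
}}

```text
t: 3.25
eef_pos: [456.7, 183.1, 31.6]
tcp_rot: [3.141, 0.0, 2.898]
ft_force: [-0.4, -0.9, -0.5]
opening: 0.337
grip_force: 0.0
```

{"op": "carry_out", "data": {
  "motion": [
    [0, 0, 0, 0, 1],
    [0, 0, 0, 0, 1],
    [0, 0, 0, 0, 1],
    [0, 0, -30, 0, 1],
    [0, 0, -45, 0, 1],
    [-10, -38, -15, 0, 1]
  ]
}}

```text
t: 3.85
eef_pos: [458.4, 145.7, 124.6]
tcp_rot: [3.139, 0.004, 2.902]
ft_force: [1.1, -1.1, -1.4]
opening: 0.274
grip_force: 29.3
```

{"op": "carry_out", "data": {
  "motion": [
    [-12.8, -45.8, -10, 0, 1],
    [-12.8, -45.8, 0, 0, 1],
    [-12.8, -45.8, 0, 0, 1],
    [-12.8, -45.8, 0, 0, 1],
    [-12.8, -45.8, 0, 0, 1],
    [-12.8, -45.8, 0, 0, 1],
    [0, 0, 0, 0, 1],
    [0, 0, 0, 0, 1]
  ]
}}

```text
t: 4.65
eef_pos: [465.0, -142.2, 131.3]
tcp_rot: [3.141, -0.001, 2.895]
ft_force: [0.7, 0.1, -1.1]
opening: 0.27
grip_force: 29.3
```

Run:
```python
from lib import *
st(); c=cam("wrist"); s=cam("scene")
a=np.hstack([c["color"][:430],cv2.resize(s["color"][225:375,195:370],(502,430))])
cv2.imwrite("pics/w4.png",cv2.resize(a,None,fx=.7,fy=.7,interpolation=cv2.INTER_AREA)[:,:,::-1])
np.savez("w4.npz",**{k:c[k] for k in("K","R","t","color")})
```

```text
4.65 [ 465.  -142.2  131.3] [ 3.141e+00 -1.000e-03  2.895e+00] [ 0.7  0.1 -1.1] 0.27 29.3 [-0.43  0.42  1.99  0.    0.73 -1.76]
```

View pics/w4.png

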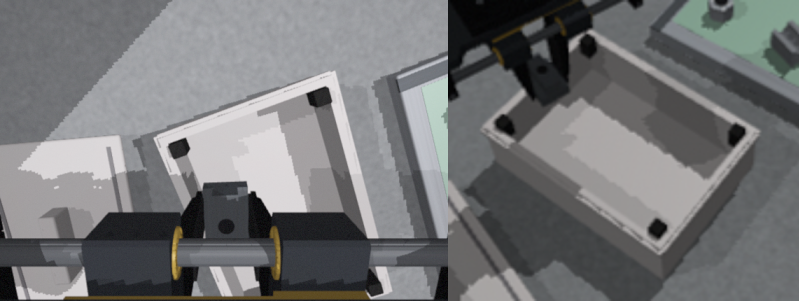

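The wrist half shows the tub's two near rim corners at about (224,196) and (480,104) full-frame, with the held tee over the interior. The scene half confirms it.

Run:
```python
from lib import *
c=dict(np.load("w4.npz"))
A=p2w(c,(223,196),60);B=p2w(c,(480,104),60);C=p2w(c,(547,419),60)
print(A,B,C,np.hypot(*(B-A)))
y=(B-A)/np.hypot(*(B-A)); x=np.array([y[1],-y[0]])
print("centre",(A+B)/2+100*x,"ang deg",np.rad2deg(np.arctan2(x[1],x[0])))
s=cam("scene")
for cc,a in [((520.5,-108.8),6.),(tuple((A+B)/2+100*x),np.rad2deg(np.arctan2(x[1],x[0])))]:
    r=np.deg2rad(a);print(w2p(s,[(cc[0]+u*np.cos(r)-v*np.sin(r),cc[1]+u*np.sin(r)+v*np.cos(r),60) for u,v in((-100,70),(-100,-70),(100,-70),(100,70))]).round(1).tolist())
```

```text
[ 419.3 -187.5] [406.  -44.8] [604.7 -32.8] 143.31845659230356
centre [ 512.21847387 -106.86996705] ang deg 5.324728623881519
[[264.4, 241.3], [213.5, 290.5], [301.9, 352.1], [349.7, 292.6]]
[[263.0, 238.4], [211.5, 286.6], [298.2, 348.4], [346.8, 290.0]]
```

{"op": "carry_out", "data": {
  "motion": [
    [0, 0, 45, 0, 1],
    [0, 0, 45, 0, 1],
    [0, 0, 20, 0, 1],
    [0, 0, 0, 0, 1],
    [0, 0, 0, 0, 0.55],
    [0, 0, 0, 0, 0.55],
    [0, 0, 0, 0, 0.55],
    [0, 0, 0, 0, 0.55],
    [0, 0, -40, 0, 0.55],
    [0, 0, -45, 0, 0.55],
    [0, 5, -25, 0, 0.4]
  ]
}}

```text
t: 5.9
eef_pos: [467.1, -137.1, 134.9]
tcp_rot: [-3.141, 0.003, 2.897]
ft_force: [-0.1, -0.7, -0.1]
opening: 0.493
grip_force: 0.0
```

{"op": "carry_out", "data": {
  "motion": [
    [-5, 40, 0, 0, 0.35],
    [-5, 42, 0, 0, 0.35],
    [-5, 42, 0, 0, 0.35],
    [-5, 42, 0, 0, 0.35],
    [-5, 42, 0, 0, 0.35],
    [-5, 35, 0, 0, 0.35],
    [0, 0, 40, 0, 0.35],
    [0, 0, 40, 0, 0.35],
    [0, 0, 0, 0, 0.35],
    [0, 0, 0, 0, 0.35]
  ]
}}

```text
t: 6.9
eef_pos: [554.5, 91.8, 52.4]
tcp_rot: [-3.142, -0.001, 2.898]
ft_force: [1.2, 0.6, 0.0]
opening: 0.649
grip_force: 0.0
```

{"op": "carry_out", "data": {
  "motion": [
    [0, 0, 15, 0, 0.35],
    [0, 0, 6, 0, 0.35],
    [0, 0, 0, 0, 1],
    [0, 0, 0, 0, 1],
    [0, 0, 0, 0, 1],
    [0, 0, 0, 0, 1],
    [0, 0, 0, 0, 1],
    [0, 0, 0, 0, 1],
    [0, 0, 0, 0, 1],
    [0, 0, -30, 0, 1],
    [0, 0, -45, 0, 1],
    [0, 0, -25, 0, 1]
  ]
}}

```text
t: 8.1
eef_pos: [554.8, 92.0, 133.0]
tcp_rot: [3.141, 0.002, 2.898]
ft_force: [1.3, 0.4, -2.6]
opening: 0.275
grip_force: 29.9
```

{"op": "carry_out", "data": {
  "motion": [
    [-4, -45.8, 0, 0, 1],
    [-4, -45.8, 0, 0, 1],
    [-4, -45.8, 0, 0, 1],
    [-4, -45.8, 0, 0, 1],
    [-4, -45.8, 0, 0, 1],
    [0, 0, 0, 0, 1],
    [0, 0, 0, 0, 1]
  ]
}}

```text
t: 8.8
eef_pos: [518.1, -135.9, 130.3]
tcp_rot: [3.141, -0.001, 2.895]
ft_force: [0.8, 1.5, -0.7]
opening: 0.27
grip_force: 29.9
```

{"op": "carry_out", "data": {
  "motion": [
    [0, 0, 45, 0, 1],
    [0, 0, 45, 0, 1],
    [0, 0, 22, 0, 1],
    [0, 0, 0, 0, 1],
    [0, 0, 0, 0, 0.58],
    [0, 0, 0, 0, 0.58],
    [0, 0, 0, 0, 0.58],
    [0, 0, 0, 0, 0.58],
    [0, 0, -40, 0, 0.58],
    [0, 0, -45, 0, 0.58],
    [0, 0, -27, 0, 0.4]
  ]
}}

```text
t: 9.9
eef_pos: [519.0, -135.3, 133.6]
tcp_rot: [-3.141, 0.003, 2.898]
ft_force: [1.2, -0.1, -0.6]
opening: 0.462
grip_force: 0.0
```

{"op": "carry_out", "data": {
  "motion": [
    [-2.6, 44.8, 0, 0, 0.35],
    [-2.6, 44.8, 0, 0, 0.35],
    [-2.6, 44.8, 0, 0, 0.35],
    [-2.6, 44.8, 0, 0, 0.35],
    [-2.6, 44.8, 0, 0, 0.35],
    [-2.6, 44.8, 0, 0, 0.35],
    [-2.6, 44.8, 0, 0, 0.35],
    [-2.6, 44.8, 0, 0, 0.35],
    [0, 0, 40, -6, 0.35],
    [0, 0, 40, 0, 0.35],
    [0, 0, 0, 0, 0.35]
  ]
}}

```text
t: 11.0
eef_pos: [622.6, 207.5, 46.3]
tcp_rot: [-3.139, -0.007, 3.003]
ft_force: [-0.4, -0.1, 0.5]
opening: 0.652
grip_force: 0.0
```

{"op": "carry_out", "data": {
  "motion": [
    [0, 0, 15, 0, 0.35],
    [0, 0, 7, 0, 0.35],
    [0, 0, 0, 0, 1],
    [0, 0, 0, 0, 1],
    [0, 0, 0, 0, 1],
    [0, 0, 0, 0, 1],
    [0, 0, 0, 0, 1],
    [0, 0, 0, 0, 1],
    [0, 0, 0, 0, 1],
    [0, 0, -30, 0, 1],
    [0, 0, -45, 6, 1],
    [0, 0, -25, 0, 1]
  ]
}}

```text
t: 12.2
eef_pos: [625.8, 207.8, 131.4]
tcp_rot: [3.14, 0.002, 2.894]
ft_force: [0.6, 0.3, -1.0]
opening: 0.27
grip_force: 30.0
```

{"op": "carry_out", "data": {
  "motion": [
    [-3.7, -42.3, 0, 0, 1],
    [-3.7, -42.3, 0, 0, 1],
    [-3.7, -42.3, 0, 0, 1],
    [-3.7, -42.3, 0, 0, 1],
    [-3.7, -42.3, 0, 0, 1],
    [-3.7, -42.3, 0, 0, 1],
    [-3.7, -42.3, 0, 0, 1],
    [-3.7, -42.3, 0, 0, 1],
    [0, 0, 0, 0, 1],
    [0, 0, 0, 0, 1]
  ]
}}

```text
t: 13.2
eef_pos: [571.9, -128.6, 128.4]
tcp_rot: [3.141, -0.0, 2.896]
ft_force: [-1.1, 0.7, -1.0]
opening: 0.271
grip_force: 30.0
```

{"op": "carry_out", "data": {
  "motion": [
    [0, 0, 45, 0, 1],
    [0, 0, 45, 0, 1],
    [0, 0, 22, 0, 1],
    [0, 0, 0, 0, 1],
    [0, 0, 0, 0, 0.58],
    [0, 0, 0, 0, 0.58],
    [0, 0, 0, 0, 0.58],
    [0, 0, 0, 0, 0.58],
    [0, 0, -40, 0, 0.58],
    [0, 0, -45, 0, 0.58],
    [0, 0, -27, 0, 0.4]
  ]
}}

```text
t: 14.3
eef_pos: [572.8, -128.0, 131.5]
tcp_rot: [-3.141, 0.003, 2.898]
ft_force: [0.7, -1.5, -0.6]
opening: 0.462
grip_force: 0.0
```

{"op": "carry_out", "data": {
  "motion": [
    [25.2, 29.7, -20, 0, 0.35],
    [25.2, 29.7, -20, 0, 0.35],
    [25.2, 29.7, -20, 0, 0.35],
    [25.2, 29.7, 0, 0, 0.35],
    [25.2, 29.7, 0, 0, 0.35],
    [25.2, 29.7, 0, 0, 0.35],
    [0, 0, 0, 0, 0.35],
    [0, 0, 0, 0, 0.35]
  ]
}}

```text
t: 15.1
eef_pos: [468.5, 82.0, 189.0]
tcp_rot: [3.141, 0.001, 2.9]
ft_force: [0.3, 0.3, -0.5]
opening: 0.654
grip_force: 0.0
```

Run:
```python
from lib import *
st(); c=cam("wrist"); save(c,"w5.png")
np.savez("w5.npz",**{k:c[k] for k in("K","R","t","color")})
print(w2p(c,[(469,81.6,40),(637.6,103.3,32),(535.2,197.3,28)]).round())
```

```text
15.1 [468.5  82.  189. ] [3.141e+00 1.000e-03 2.900e+00] [ 0.3  0.3 -0.5] 0.654 0.0 [ 0.03  0.32  1.96 -0.    0.86 -1.29]
[[324. 223.]
 [396. 402.]
 [487. 264.]]
```

View pics/w5.png

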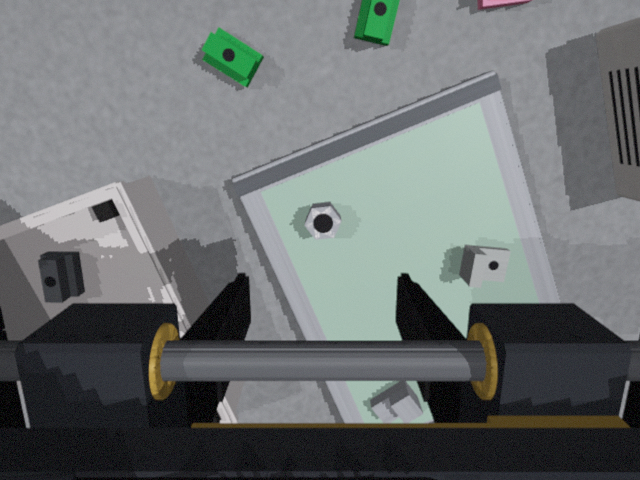

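The hex (323,222), angle_plate (485,264) and step_block (396,402) are where predicted, and the tee lies in the tub. Descending on the hex.

{"op": "carry_out", "data": {
  "motion": [
    [0, 0, 45, 8, 0.35],
    [0, 0, 45, 8, 0.35],
    [0, 0, 40, 8, 0.35],
    [0, 0, 20, 2, 0.35],
    [0, 0, 7, 0, 0.35],
    [0, 0, 0, 0, 1],
    [0, 0, 0, 0, 1],
    [0, 0, 0, 0, 1],
    [0, 0, 0, 0, 1],
    [0, 0, 0, 0, 1],
    [0, 0, 0, 0, 1],
    [0, 0, 0, 0, 1]
  ]
}}

```text
t: 16.35
eef_pos: [468.8, 81.6, 32.2]
tcp_rot: [3.141, 0.001, 2.444]
ft_force: [-0.2, -0.9, 6.4]
opening: 0.252
grip_force: 30.0
```

{"op": "carry_out", "data": {
  "motion": [
    [0, 0, 0, 0, 1],
    [0, 0, -30, 0, 1],
    [0, 0, -45, 0, 1],
    [0, 0, -25, 0, 1],
    [0, 0, 0, 0, 1]
  ]
}}

```text
t: 16.85
eef_pos: [469.7, 81.7, 134.7]
tcp_rot: [3.138, 0.004, 2.444]
ft_force: [0.1, -0.5, -0.8]
opening: 0.251
grip_force: 30.0
```

{"op": "carry_out", "data": {
  "motion": [
    [-24.9, -34, 0, 0, 1],
    [-24.9, -34, 0, 0, 1],
    [-24.9, -34, 0, 0, 1],
    [-24.9, -34, 0, 0, 1],
    [0, 0, 0, 0, 1],
    [0, 0, 0, 0, 1]
  ]
}}

```text
t: 17.45
eef_pos: [457.0, -87.1, 130.8]
tcp_rot: [-3.141, -0.002, 2.442]
ft_force: [0.2, -0.1, -0.1]
opening: 0.246
grip_force: 30.0
```

{"op": "carry_out", "data": {
  "motion": [
    [0, 0, 45, 0, 1],
    [0, 0, 45, 0, 1],
    [0, 0, 22, 0, 1],
    [0, 0, 0, 0, 1],
    [0, 0, 0, 0, 0.6],
    [0, 0, 0, 0, 0.6],
    [0, 0, 0, 0, 0.6],
    [0, 0, 0, 0, 0.6],
    [0, 0, -40, 0, 0.6],
    [0, 0, -45, 0, 0.6],
    [0, 0, -27, 0, 0.4]
  ]
}}

```text
t: 18.55
eef_pos: [457.8, -86.8, 134.6]
tcp_rot: [3.14, 0.003, 2.444]
ft_force: [-0.0, 0.3, -0.2]
opening: 0.441
grip_force: 0.0
```

{"op": "carry_out", "data": {
  "motion": [
    [-2.6, 43.5, 0, 0, 0.35],
    [-2.6, 43.5, 0, 0, 0.35],
    [-2.6, 43.5, 0, 0, 0.35],
    [-2.6, 43.5, 0, 0, 0.35],
    [-2.6, 43.5, 0, 0, 0.35],
    [-2.6, 43.5, 0, 0, 0.35],
    [0, 0, 20, 8, 0.35],
    [0, 0, 20, 8, 0.35],
    [0, 0, 20, 8, 0.35],
    [0, 0, 20, 2, 0.35],
    [0, 0, 0, 0, 0.35]
  ]
}}

```text
t: 19.65
eef_pos: [635.8, 103.3, 49.7]
tcp_rot: [-3.138, -0.001, 1.99]
ft_force: [0.1, -0.6, -0.4]
opening: 0.651
grip_force: 0.0
```

{"op": "carry_out", "data": {
  "motion": [
    [0, 0, 15, 0, 0.35],
    [0, 0, 7, 0, 0.35],
    [0, 0, 0, 0, 1],
    [0, 0, 0, 0, 1],
    [0, 0, 0, 0, 1],
    [0, 0, 0, 0, 1],
    [0, 0, 0, 0, 1],
    [0, 0, 0, 0, 1],
    [0, 0, 0, 0, 1],
    [0, 0, 0, 0, 1]
  ]
}}

```text
t: 20.65
eef_pos: [637.4, 103.4, 30.0]
tcp_rot: [3.141, 0.0, 1.99]
ft_force: [0.9, 1.6, 3.2]
opening: 0.231
grip_force: 30.0
```

{"op": "carry_out", "data": {
  "motion": [
    [0, 0, 0, 0, 1],
    [0, 0, -30, 0, 1],
    [0, 0, -45, 0, 1],
    [0, 0, -25, 0, 1],
    [0, 0, 0, 0, 1]
  ]
}}

```text
t: 21.15
eef_pos: [638.1, 103.4, 132.9]
tcp_rot: [3.137, 0.002, 1.99]
ft_force: [0.2, 0.9, -0.6]
opening: 0.228
grip_force: 30.0
```

{"op": "carry_out", "data": {
  "motion": [
    [-23.5, -37.8, 0, 0, 1],
    [-23.5, -37.8, 0, 0, 1],
    [-23.5, -37.8, 0, 0, 1],
    [-23.5, -37.8, 0, 0, 1],
    [-23.5, -37.8, 0, 0, 1],
    [0, 0, 0, 0, 1],
    [0, 0, 0, 0, 1]
  ]
}}

```text
t: 21.85
eef_pos: [511.6, -81.5, 128.8]
tcp_rot: [-3.14, -0.001, 1.988]
ft_force: [0.1, 0.1, -1.5]
opening: 0.228
grip_force: 30.0
```

{"op": "carry_out", "data": {
  "motion": [
    [0, 0, 45, 0, 1],
    [0, 0, 45, 0, 1],
    [0, 0, 22, 0, 1],
    [0, 0, 0, 0, 1],
    [0, 0, 0, 0, 0.62],
    [0, 0, 0, 0, 0.62],
    [0, 0, 0, 0, 0.62],
    [0, 0, 0, 0, 0.62],
    [0, 0, -40, 0, 0.62],
    [0, 0, -45, 0, 0.62],
    [0, 0, -27, 0, 0.4]
  ]
}}

```text
t: 22.95
eef_pos: [512.8, -81.0, 132.4]
tcp_rot: [3.14, 0.001, 1.99]
ft_force: [-0.3, -0.2, -0.3]
opening: 0.419
grip_force: 0.0
```

{"op": "carry_out", "data": {
  "motion": [
    [40.8, 22.3, 0, 0, 0.35],
    [40.8, 22.3, 0, 0, 0.35],
    [40.8, 22.3, 0, 0, 0.35],
    [40.8, 22.3, 0, 0, 0.35],
    [40.8, 22.3, 0, 0, 0.35],
    [40.8, 22.3, 0, 0, 0.35],
    [0, 0, 16, 8, 0.35],
    [0, 0, 16, 8, 0.35],
    [0, 0, 16, 8, 0.35],
    [0, 0, 16, 8, 0.35],
    [0, 0, 16, 7, 0.35],
    [0, 0, 0, 0, 0.35]
  ]
}}

```text
t: 24.15
eef_pos: [534.0, 197.0, 48.1]
tcp_rot: [-3.139, 0.001, 1.308]
ft_force: [-0.1, 0.3, -0.5]
opening: 0.648
grip_force: 0.0
```

{"op": "carry_out", "data": {
  "motion": [
    [0, 0, 15, 0, 0.35],
    [0, 0, 7, 0, 0.35],
    [0, 0, 0, 0, 1],
    [0, 0, 0, 0, 1],
    [0, 0, 0, 0, 1],
    [0, 0, 0, 0, 1],
    [0, 0, 0, 0, 1],
    [0, 0, 0, 0, 1],
    [0, 0, 0, 0, 1],
    [0, 0, 0, 0, 1]
  ]
}}

```text
t: 25.15
eef_pos: [535.1, 197.3, 28.3]
tcp_rot: [3.141, -0.001, 1.311]
ft_force: [-1.6, -0.8, 6.4]
opening: 0.274
grip_force: 29.9
```

{"op": "carry_out", "data": {
  "motion": [
    [0, 0, 0, 0, 1],
    [0, 0, -30, 0, 1],
    [0, 0, -45, 0, 1],
    [0, 0, -25, 0, 1],
    [0, 0, 0, 0, 1]
  ]
}}

```text
t: 25.65
eef_pos: [536.2, 197.5, 131.1]
tcp_rot: [3.136, -0.003, 1.311]
ft_force: [0.1, -0.3, -2.0]
opening: 0.274
grip_force: 29.3
```

{"op": "carry_out", "data": {
  "motion": [
    [-42.5, 17.2, 0, 0, 1],
    [-42.5, 17.2, 0, 0, 1],
    [-42.5, 17.2, 0, 0, 1],
    [-42.5, 17.2, 0, 0, 1],
    [-42.5, 17.2, 0, 0, 1],
    [-42.5, 17.2, 0, 0, 1],
    [0, 0, 0, 0, 1],
    [0, 0, 0, 0, 1]
  ]
}}

```text
t: 26.45
eef_pos: [568.1, -76.6, 126.5]
tcp_rot: [-3.14, -0.0, 1.308]
ft_force: [0.1, -0.4, -0.7]
opening: 0.271
grip_force: 29.3
```

{"op": "carry_out", "data": {
  "motion": [
    [0, 0, 45, 0, 1],
    [0, 0, 45, 0, 1],
    [0, 0, 21, 0, 1],
    [0, 0, 0, 0, 1],
    [0, 0, 0, 0, 0.58],
    [0, 0, 0, 0, 0.58],
    [0, 0, 0, 0, 0.58],
    [0, 0, 0, 0, 0.58],
    [0, 0, -40, 0, 0.58],
    [0, 0, -45, 0, 0.58],
    [0, 0, -45, 0, 0.4],
    [0, 0, -45, 0, 0.4]
  ]
}}

```text
t: 27.65
eef_pos: [568.3, -75.7, 193.5]
tcp_rot: [-3.142, -0.0, 1.31]
ft_force: [0.0, -0.9, -0.4]
opening: 0.535
grip_force: 0.0
```

{"op": "carry_out", "data": {
  "motion": [
    [-30.6, -4.3, -34, 0, 0],
    [-30.6, -4.3, -34, 0, 0],
    [-30.6, -4.3, -34, 0, 0],
    [-30.6, -4.3, -34, 0, 0],
    [0, 0, 0, 0, 0],
    [0, 0, 0, 0, 0],
    [0, 0, 0, 0, 0],
    [0, 0, 0, 0, 0]
  ]
}}

```text
t: 28.45
eef_pos: [520.4, -188.8, 326.4]
tcp_rot: [-3.14, -0.001, 1.311]
ft_force: [-0.8, 0.9, 0.5]
opening: 1.002
grip_force: 0.0
```

Run:
```python
from lib import *
st(); c=cam("wrist"); save(c,"w6.png",(0,0,640,340),1.25); st()
np.savez("w6.npz",**{k:c[k] for k in("K","R","t","color")})
```

```text
28.45 [ 520.4 -188.8  326.4] [-3.140e+00 -1.000e-03  1.311e+00] [-0.8  0.9  0.5] 1.002 0.0 [-0.47  0.3   1.59  0.    1.26 -0.21]
28.5 [ 520.5 -188.9  326.6] [-3.140e+00 -1.000e-03  1.311e+00] [0.2 0.3 0.4] 0.998 0.0 [-0.47  0.3   1.58  0.    1.26 -0.21]
```

View pics/w6.png

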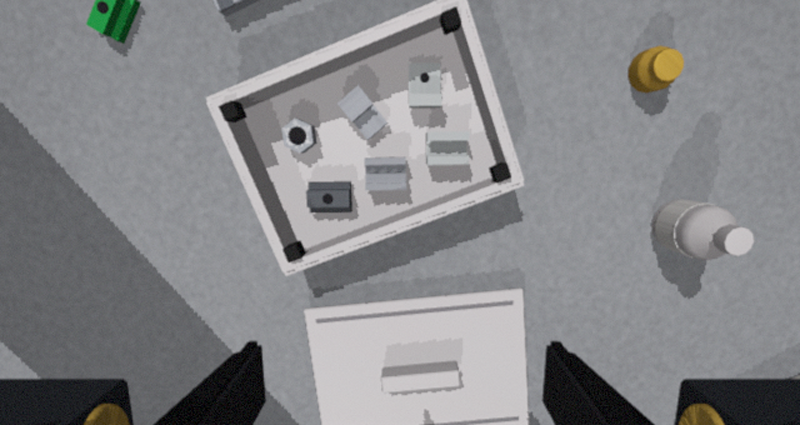

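All six parts sit upright in the tub; its catches are at crop (233,111), (450,21), (501,172) and (293,251). The lid's near edge runs from (304,310) to (523,290), with its bar around (421,377). I'll fit the poses.

Run:
```python
from lib import *
c=dict(np.load("w6.npz")); im=c["color"]; g=im.max(2)
W=[]
for x,y in[(233,111),(450,21),(501,172),(293,251)]:
    x,y=int(x/1.25),int(y/1.25); x0,y0=x-13,max(y-13,0)
    m=(g[y0:y+14,x0:x+14]<40).astype(np.uint8); n,_,s,ce=cv2.connectedComponentsWithStats(m); k=1+np.argmax(s[1:,4]); print(s[k],ce[k]+[x0,y0])
    W.append(p2w(c,ce[k]+[x0,y0],65))
W=np.array(W); print(W,"centre",W.mean(0)); 
for a,b in((0,1),(3,2)): print(np.rad2deg(np.arctan2(*(W[b]-W[a])[::-1])),np.hypot(*(W[b]-W[a])))
for p,z in[((207,98),60),((523,186),60),((288,275),60),((466,-1),60),((304,310),18),((523,290),18),((384,376),44),((461,372),44),((382,391),44),((461,388),44)]:
    print(p,p2w(c,(p[0]/1.25-.1,p[1]/1.25-.1),z))
```

```text
[  4   6  19  17 192] [186.70833333  88.95833333]
[  5   4  16  20 201] [359.7960199   16.81094527]
[  6   7  15  14 122] [399.40163934 137.26229508]
[  7   7  16  15 131] [235.64122137 200.23664122]
[[ 423.5  -60.3]
 [ 592.9  -42.6]
 [ 604.6 -154. ]
 [ 435.  -171.6]] centre [ 514.    -107.125]
5.96498646745157 170.3221946782039
5.92458198198249 170.51076212368534
(207, 98) [406.2 -45.6]
(523, 186) [ 620.8 -169.7]
(288, 275) [ 422.3 -190.1]
(466, -1) [608.  -30.7]
(304, 310) [ 414.7 -231.9]
(523, 290) [ 610.2 -264.7]
(384, 376) [ 471.5 -302.1]
(461, 372) [ 538.2 -316. ]
(382, 391) [ 465.9 -315.6]
(461, 388) [ 534.7 -330.9]
```

{"op": "carry_out", "data": {
  "motion": [
    [-42.8, 4.9, 10, 0, 0.35],
    [-42.8, 4.9, 10, 0, 0.35],
    [-42.8, 4.9, 10, 0, 0.35],
    [0, 0, 22, 8.5, 0.35],
    [0, 0, 22, 8.5, 0.35],
    [0, 0, 22, 8.5, 0.35],
    [0, 0, 22, 8.5, 0.35],
    [0, 0, 22, 8.5, 0.35],
    [0, 0, 22, 8.5, 0.35],
    [0, 0, 22, 8.5, 0.35],
    [0, 0, 22, 8.5, 0.35],
    [0, 0, 22, 8.5, 0.35]
  ]
}}

```text
t: 29.7
eef_pos: [501.6, -316.7, 98.0]
tcp_rot: [-3.141, 0.001, -0.031]
ft_force: [-0.0, 0.1, -0.1]
opening: 0.648
grip_force: 0.0
```

{"op": "carry_out", "data": {
  "motion": [
    [0, 0, 10, 8.3, 0.35],
    [0, 0, 0, 0, 0.35],
    [0, 0, 0, 0, 0.35]
  ]
}}

```text
t: 30.0
eef_pos: [501.7, -317.2, 89.4]
tcp_rot: [-3.141, 0.001, -0.166]
ft_force: [-0.6, -0.1, 0.2]
opening: 0.651
grip_force: 0.0
```

Run:
```python
from lib import *
st(); c=cam("wrist"); save(c,"w7.png"); 
a=np.deg2rad(-9.7)
print(w2p(c,[(501.5+u*np.cos(a)-v*np.sin(a),-316.8+u*np.sin(a)+v*np.cos(a),44) for u,v in((-35,8),(-35,-8),(35,-8),(35,8))]).round().tolist())
np.savez("w7.npz",**{k:c[k] for k in("K","R","t","color")})
```

```text
30.0 [ 501.7 -317.2   89.4] [-3.141e+00  1.000e-03 -1.660e-01] [-0.6 -0.1  0.2] 0.651 0.0 [-0.68  0.61  1.76  0.    0.77  1.06]
[[305.0, 332.0], [336.0, 332.0], [337.0, 201.0], [304.0, 201.0]]
```

View pics/w7.png

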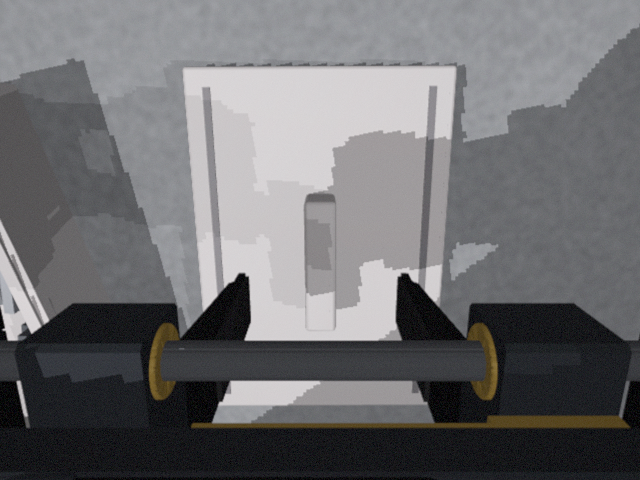

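The bar spans (305–336, 203–330), exactly as predicted and parallel to the fingers. Descending and gripping.

{"op": "carry_out", "data": {
  "motion": [
    [0, 0, 35, 0, 0.35],
    [0, 0, 20, 0, 0.35],
    [0, 0, 5, 0, 0.35],
    [0, 0, 0, 0, 1],
    [0, 0, 0, 0, 1],
    [0, 0, 0, 0, 1],
    [0, 0, 0, 0, 1],
    [0, 0, 0, 0, 1],
    [0, 0, 0, 0, 1],
    [0, 0, 0, 0, 1],
    [0, 0, 0, 0, 1],
    [0, 0, 0, 0, 1]
  ]
}}

```text
t: 31.25
eef_pos: [501.5, -317.5, 29.8]
tcp_rot: [-3.142, -0.0, -0.17]
ft_force: [-0.2, 0.5, 4.3]
opening: 0.166
grip_force: 30.0
```

{"op": "carry_out", "data": {
  "motion": [
    [0, 0, 0, 0, 1],
    [0, 0, -20, 0, 1],
    [0, 0, -45, 0, 1],
    [0, 0, -35, 0, 1],
    [0, 0, 0, 0, 1],
    [0, 0, 0, 0, 1]
  ]
}}

```text
t: 31.85
eef_pos: [501.4, -317.5, 129.6]
tcp_rot: [3.141, -0.001, -0.171]
ft_force: [0.5, 0.2, -0.7]
opening: 0.167
grip_force: 30.0
```

{"op": "carry_out", "data": {
  "motion": [
    [-3.8, -34.7, 0, 0, 1],
    [-3.8, -34.7, 0, 0, 1],
    [-3.8, -34.7, 0, 0, 1],
    [-3.8, -34.7, 0, 0, 1],
    [-3.8, -34.7, 0, 0, 1],
    [-4, -34.8, 0, 0, 1],
    [0, 0, 0, -4, 1],
    [0, 0, 0, -4, 1],
    [0, 0, 0, -4, 1],
    [0, 0, 0, -3.7, 1],
    [0, 0, 0, 0, 1],
    [0, 0, 0, 0, 1]
  ]
}}

```text
t: 33.05
eef_pos: [513.7, -108.2, 128.5]
tcp_rot: [-3.141, 0.002, 0.102]
ft_force: [-0.2, 0.1, -1.6]
opening: 0.166
grip_force: 30.0
```

Run:
```python
from lib import *
st(); c=cam("wrist"); s=cam("side")
b=w2p(s,[(514,-108,80)])[0].astype(int); print(b)
z=s["color"][b[1]-75:b[1]+75,b[0]-80:b[0]+80]
a=np.hstack([c["color"],cv2.resize(z,(512,480),interpolation=cv2.INTER_CUBIC)])
cv2.imwrite("pics/w8.png",cv2.resize(a,None,fx=.69,fy=.69,interpolation=cv2.INTER_AREA)[:,:,::-1])
r=np.deg2rad(5.95)
print(w2p(c,[(514.2+u*np.cos(r)-v*np.sin(r),-108.3+u*np.sin(r)+v*np.cos(r),h) for u,v,h in((100,-70,60),(100,70,60),(100,-70,112),(100,70,112))]).round(1).tolist())
```

```text
33.05 [ 513.7 -108.2  128.5] [-3.141e+00  2.000e-03  1.020e-01] [-0.2  0.1 -1.6] 0.166 30.0 [-0.33  0.47  1.9   0.    0.77  1.14]
[332 212]
[[462.6, 60.6], [179.9, 61.5], [505.1, 43.3], [136.2, 44.5]]
```

View pics/w8.png

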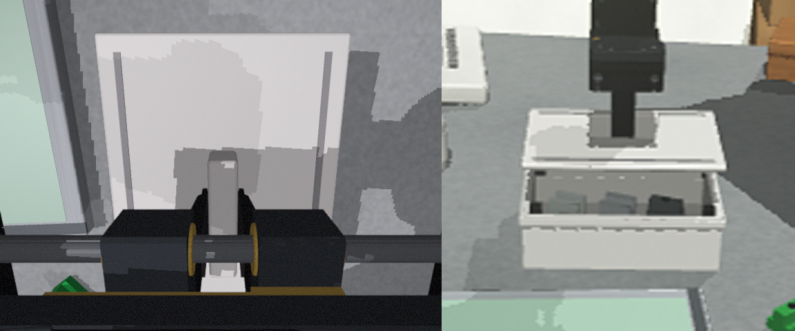

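Left: the held lid's far edge at full-frame v≈49, from u≈139 to 507. Right: the lid hovers square above the tub. I'll measure the edge precisely.

Run:
```python
from lib import *
c=cam("wrist"); st(); g=cv2.GaussianBlur(cv2.cvtColor(c["color"],cv2.COLOR_RGB2GRAY),(3,3),0).astype(int)
for u in (170,240,320,400,470):
    d=np.diff(g[25:75,u]); print("v",u,25+np.argmax(d)+.5,d.max())
for v in (70,120,200):
    d=np.diff(g[v,80:260]);e=np.diff(g[v,420:600]); print("u",v,80+np.argmax(d)+.5,d.max(),420+np.argmin(e)+.5,e.min())
P=env.state()["eef_pos"]; y=env.state()["tcp_rot"][2]; R=np.array([[np.cos(y),-np.sin(y)],[np.sin(y),np.cos(y)]])
for p in((139,49),(507,49),(323,49)): print(p,"tool-aligned lid coords (x along tool x, y=left)",(R.T@(p2w(c,p,P[2]-29.8+18)-P[:2])).round(1))
```

```text
33.2 [ 514.  -108.3  129.2] [-3.141e+00  1.000e-03  1.020e-01] [ 1.   1.5 -1.6] 0.168 30.0 [-0.33  0.47  1.9   0.    0.77  1.13]
v 170 48.5 18
v 240 47.5 20
v 320 47.5 18
v 400 48.5 16
v 470 47.5 14
u 70 138.5 26 504.5 -16
u 120 178.5 30 466.5 -32
u 200 185.5 29 492.5 -29
(139, 49) tool-aligned lid coords (x along tool x, y=left) [98.  67.3]
(507, 49) tool-aligned lid coords (x along tool x, y=left) [ 97.9 -68.9]
(323, 49) tool-aligned lid coords (x along tool x, y=left) [97.9 -0.9]
```

{"op": "carry_out", "data": {
  "motion": [
    [1, 0, 15, 0, 1],
    [0, 0, 12, 0, 1],
    [0, 0, 6, 0, 1],
    [0, 0, 4, 0, 1],
    [0, 0, 3, 0, 1],
    [0, 0, 2, 0, 1],
    [0, 0, 2, 0, 1],
    [0, 0, 0, 0, 1]
  ]
}}

```text
t: 34.0
eef_pos: [515.2, -108.2, 85.6]
tcp_rot: [-3.142, -0.0, 0.103]
ft_force: [0.4, 0.3, -1.3]
opening: 0.168
grip_force: 30.0
```

Entered freely; it's now about at the catches. Pressing slowly.

{"op": "carry_out", "data": {
  "motion": [
    [0, 0, 1, 0, 1],
    [0, 0, 1, 0, 1],
    [0, 0, 1, 0, 1],
    [0, 0, 1, 0, 1],
    [0, 0, 0, 0, 1]
  ]
}}

```text
t: 34.5
eef_pos: [515.3, -108.3, 82.6]
tcp_rot: [3.141, -0.001, 0.104]
ft_force: [-4.0, -0.0, 10.7]
opening: 0.169
grip_force: 30.0
```

{"op": "carry_out", "data": {
  "motion": [
    [0, 0, 1.5, 0, 1],
    [0, 0, 1.5, 0, 1],
    [0, 0, 1.5, 0, 1],
    [0, 0, 1.5, 0, 1],
    [0, 0, 0, 0, 1],
    [0, 0, 0, 0, 1]
  ]
}}

```text
t: 35.1
eef_pos: [515.3, -108.3, 77.7]
tcp_rot: [3.141, -0.002, 0.104]
ft_force: [-6.6, 1.9, 26.3]
opening: 0.165
grip_force: 30.0
```

{"op": "carry_out", "data": {
  "motion": [
    [0, 0, 1.5, 0, 1],
    [0, 0, 1.5, 0, 1],
    [0, 0, 0, 0, 1]
  ]
}}

```text
t: 35.4
eef_pos: [516.4, -108.2, 75.9]
tcp_rot: [3.14, -0.005, 0.104]
ft_force: [-7.1, 5.3, 40.2]
opening: 0.163
grip_force: 30.0
```

{"op": "carry_out", "data": {
  "motion": [
    [0, 0, -3, 0, 1],
    [0, 0, 0, 0, 0.6],
    [0, 0, 0, 0, 0.6],
    [0, 0, 0, 0, 0.6],
    [0, 0, 0, 0, 0.6],
    [0, 0, -40, 0, 0.6],
    [0, 0, -45, 0, 0.6],
    [0, 0, 0, 0, 1],
    [0, 0, 0, 0, 1],
    [0, 0, 0, 0, 1],
    [0, 0, 0, 0, 1],
    [0, 0, 0, 0, 1]
  ]
}}

```text
t: 36.6
eef_pos: [514.9, -108.2, 159.6]
tcp_rot: [-3.141, 0.002, 0.104]
ft_force: [0.5, 0.1, 0.3]
opening: 0.041
grip_force: 0.0
```

Run:
```python
from lib import *
st(); s=cam("side"); c=cam("scene")
f=lambda i:cv2.resize(i,(399,300),interpolation=cv2.INTER_CUBIC)
a=np.hstack([f(s["color"][180:285,265:405]),f(c["color"][225:360,195:375])])
cv2.imwrite("pics/w9.png",cv2.resize(a,None,fx=1,fy=1)[:,:,::-1])
```

```text
36.6 [ 514.9 -108.2  159.6] [-3.141e+00  2.000e-03  1.040e-01] [0.5 0.1 0.3] 0.041 0.0 [-0.33  0.43  1.87  0.    0.84  1.13]
```

View pics/w9.png

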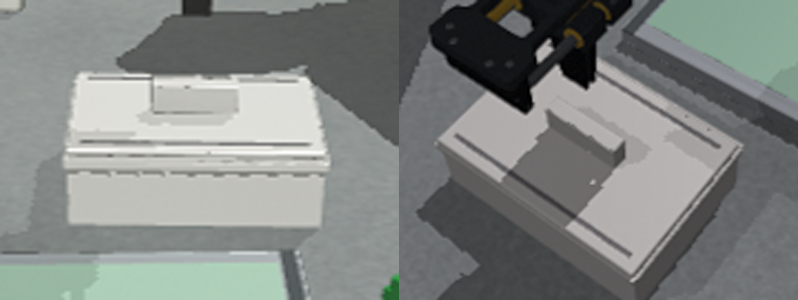

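The lid looks level on the rim in both views. I'll press each corner with shut fingers to make sure.

{"op": "carry_out", "data": {
  "motion": [
    [40, -25, 10, 0, 1],
    [38, -23, 20, 0, 1],
    [0, 0, 35, 0, 1],
    [0, 0, 12, 0, 1],
    [0, 0, 2, 0, 1],
    [0, 0, 2, 0, 1],
    [0, 0, 2, 0, 1],
    [0, 0, 2, 0, 1],
    [0, 0, 1, 0, 1],
    [0, 0, 0, 0, 1]
  ]
}}

```text
t: 37.7
eef_pos: [587.8, -52.6, 74.9]
tcp_rot: [3.142, -0.0, 0.103]
ft_force: [-0.1, 0.7, 0.1]
opening: 0.007
grip_force: 0.0
```

{"op": "carry_out", "data": {
  "motion": [
    [0, 0, 1, 0, 1],
    [0, 0, 1, 0, 1],
    [0, 0, 1, 0, 1],
    [0, 0, 0, 0, 1]
  ]
}}

```text
t: 38.1
eef_pos: [588.0, -52.5, 74.2]
tcp_rot: [3.141, -0.002, 0.104]
ft_force: [-8.5, 0.2, 27.1]
opening: 0.005
grip_force: 13.9
```

{"op": "carry_out", "data": {
  "motion": [
    [0, 0, -18, 0, 1],
    [-39, 0, 0, 0, 1],
    [-39, 0, 0, 0, 1],
    [-39, 0, 0, 0, 1],
    [-39, 0, 0, 0, 1],
    [0, 0, 0, 0, 1],
    [0, 0, 10, 0, 1],
    [0, 0, 5, 0, 1],
    [0, 0, 2, 0, 1],
    [0, 0, 1, 0, 1],
    [0, 0, 0, 0, 1]
  ]
}}

```text
t: 39.2
eef_pos: [433.7, -68.7, 74.0]
tcp_rot: [3.14, -0.003, 0.105]
ft_force: [-13.3, 0.1, 64.0]
opening: 0.005
grip_force: 32.4
```

{"op": "carry_out", "data": {
  "motion": [
    [0, 0, -18, 0, 1],
    [0, 32, 0, 0, 1],
    [0, 32, 0, 0, 1],
    [0, 32, 0, 0, 1],
    [0, 0, 0, 0, 1],
    [0, 0, 10, 0, 1],
    [0, 0, 5, 0, 1],
    [0, 0, 1, 0, 1],
    [0, 0, 1, 0, 1],
    [0, 0, 0, 0, 1]
  ]
}}

```text
t: 40.2
eef_pos: [442.5, -163.3, 74.1]
tcp_rot: [3.141, -0.0, 0.106]
ft_force: [-11.3, -1.0, 40.2]
opening: 0.003
grip_force: 20.3
```

{"op": "carry_out", "data": {
  "motion": [
    [0, 0, -17, 0, 1],
    [39, 0, 0, 0, 1],
    [39, 0, 0, 0, 1],
    [39, 0, 0, 0, 1],
    [39, 0, 0, 0, 1],
    [0, 0, 0, 0, 1],
    [0, 0, 10, 0, 1],
    [0, 0, 5, 0, 1],
    [0, 0, 2, 0, 1],
    [0, 0, 0, 0, 1]
  ]
}}

```text
t: 41.2
eef_pos: [596.6, -146.7, 74.2]
tcp_rot: [-3.14, 0.0, 0.103]
ft_force: [-6.3, 9.6, 25.4]
opening: 0.004
grip_force: 12.9
```

All four corners bottom at TCP z 74.0–74.2 mm, so the lid is seated and level. Now the dimmer.

{"op": "carry_out", "data": {
  "motion": [
    [0, 0, -45, 0, 1],
    [0, 0, -45, 0, 0.9],
    [-8.5, -47.2, -8, 0, 0.5],
    [-8.5, -47.2, -8, 0, 0.35],
    [-8.5, -47.2, -8, 0, 0.35],
    [-8.5, -47.2, -8, 0, 0.35],
    [-8.5, -47.2, -8, 0, 0.35],
    [-8.5, -47.2, -8, 0, 0.35],
    [-8.5, -47.2, -8, 0, 0.35],
    [-8.5, -47.2, -8, 0, 0.35],
    [-8.5, -47.2, -8, 0, 0.35]
  ]
}}

```text
t: 42.3
eef_pos: [475.9, 267.8, 234.1]
tcp_rot: [3.141, 0.001, 0.103]
ft_force: [1.0, 0.4, -0.3]
opening: 0.647
grip_force: 0.0
```

{"op": "carry_out", "data": {
  "motion": [
    [-8.5, -47.2, 0, 0, 0.35],
    [-8.5, -47.2, 0, 0, 0.35],
    [0, 0, 0, -8, 0.35],
    [0, 0, 0, -8, 0.35],
    [0, 0, 0, -4, 0.35],
    [0, 0, 0, 0, 0.35],
    [0, 0, 0, 0, 0.35]
  ]
}}

```text
t: 43.0
eef_pos: [450.6, 358.3, 234.1]
tcp_rot: [3.142, 0.001, 0.45]
ft_force: [-0.8, -0.1, -0.3]
opening: 0.651
grip_force: 0.0
```

Run:
```python
from lib import *
st(); c=cam("wrist"); save(c,"w10.png",(160,100,480,340),2.4)
np.savez("w10.npz",**{k:c[k] for k in("K","R","t","color")})
```

```text
43.0 [450.6 358.3 234.1] [3.142e+00 1.000e-03 4.500e-01] [-0.8 -0.1 -0.3] 0.651 0.0 [0.56 0.41 1.67 0.   1.07 1.68]
```

View pics/w10.png

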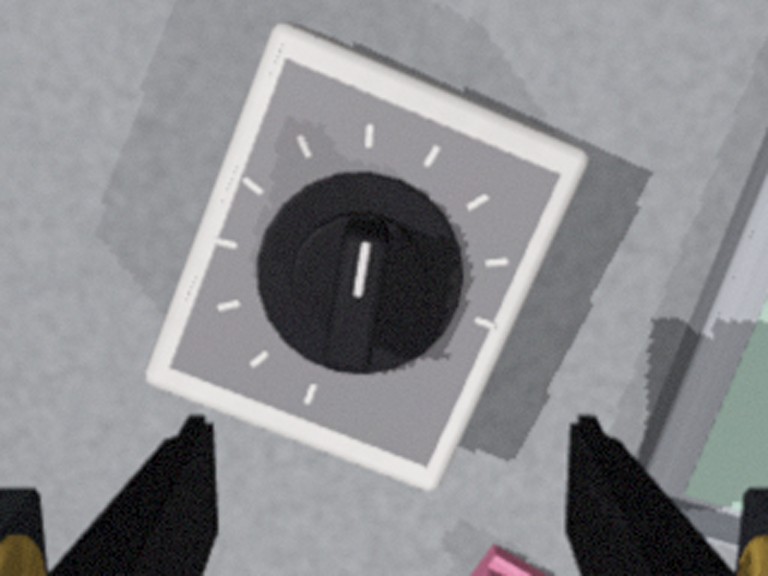

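The dimmer disc is centred at crop (360,273), and its mark points up at (364,243), about tick 6 of 11. The scale's anticlockwise end is the tick at (310,393), roughly 165° anticlockwise from here. The bar is about 6° clockwise of my tool axis.

Run:
```python
from lib import *; from plan import d
c=dict(np.load("w10.npz")); q=lambda x,y,z:p2w(c,(160+x/2.4-.3,100+y/2.4-.3),z)
C=q(360,273,72); print(C, q(365,243,104), q(358,296,104)); P=env.state()["eef_pos"][:2]
print("box",sum(q(*p,60) for p in((283,25),(586,155),(432,488),(148,378)))/4)
print(d(P,C,.45)); z=[q(*p,60)-C for p in((310,393),(369,135),(486,323))]; print([np.rad2deg(np.arctan2(v[1],v[0])).round(1) for v in z])
v=q(365,243,104)-q(358,296,104); print(np.rad2deg(np.arctan2(v[1],v[0])))
```

```text
[448.9 368. ] [464.1 372.6] [449.2 367.8]
box [447.5  367.25]
[ 2.5 -9.4]
[np.float64(-176.0), np.float64(21.9), np.float64(-89.6)]
17.85622325731425
```

{"op": "carry_out", "data": {
  "motion": [
    [2, -9.3, 30, 0, 0.35],
    [0, 0, 40, 7.9, 0.35],
    [0, 0, 40, 0, 0.35],
    [0, 0, 28, 0, 0.35],
    [0, 0, 10, 0, 0.35],
    [0, 0, 0, 0, 0.35],
    [0, 0, 0, 0, 1],
    [0, 0, 0, 0, 1],
    [0, 0, 0, 0, 1],
    [0, 0, 0, 0, 1],
    [0, 0, 0, 0, 1],
    [0, 0, 0, 0, 1]
  ]
}}

```text
t: 44.25
eef_pos: [448.8, 368.1, 86.8]
tcp_rot: [-3.141, -0.0, 0.315]
ft_force: [0.1, -0.6, -1.0]
opening: 0.198
grip_force: 0.0
```

{"op": "carry_out", "data": {
  "motion": [
    [0, 0, 0, 0, 1],
    [0, 0, 0, 0, 1],
    [0, 0, 0, 0, 1],
    [0, 0, 0, 0, 1]
  ]
}}

```text
t: 44.65
eef_pos: [448.6, 368.5, 86.8]
tcp_rot: [-3.141, -0.0, 0.315]
ft_force: [-3.0, 5.0, 2.5]
opening: 0.144
grip_force: 29.9
```

{"op": "carry_out", "data": {
  "motion": [
    [0, 0, 0, -8, 1],
    [0, 0, 0, -8, 1],
    [0, 0, 0, -8, 1],
    [0, 0, 0, -8, 1],
    [0, 0, 0, -8, 1],
    [0, 0, 0, -8, 1],
    [0, 0, 0, -8, 1],
    [0, 0, 0, -8, 1],
    [0, 0, 0, -8, 1],
    [0, 0, 0, -8, 1],
    [0, 0, 0, -8, 1],
    [0, 0, 0, -8, 1]
  ]
}}

```text
t: 45.85
eef_pos: [446.2, 369.5, 86.7]
tcp_rot: [-3.138, -0.003, 1.995]
ft_force: [-17.0, 14.7, 7.8]
opening: 0.144
grip_force: 30.0
```

{"op": "carry_out", "data": {
  "motion": [
    [0, 0, 0, -8, 1],
    [0, 0, 0, -8, 1],
    [0, 0, 0, -8, 1],
    [0, 0, 0, -8, 1],
    [0, 0, 0, -8, 1],
    [0, 0, 0, -8, 1],
    [0, 0, 0, -8, 1],
    [0, 0, 0, -6, 1],
    [0, 0, 0, 0, 1]
  ]
}}

```text
t: 46.75
eef_pos: [445.1, 368.1, 86.7]
tcp_rot: [-3.14, -0.007, 3.076]
ft_force: [-21.9, 6.0, 11.6]
opening: 0.145
grip_force: 30.0
```

Run:
```python
from lib import *
st(); print(env.state()["moment"])
```

```text
46.75 [445.1 368.1  86.7] [-3.14  -0.007  3.076] [-21.9   6.   11.6] 0.145 30.0 [ 0.58  0.6   1.8   0.    0.75 -0.93]
[1.26283718 3.84353354 0.01947759]
```

{"op": "carry_out", "data": {
  "motion": [
    [0, 0, 0, -3, 1],
    [0, 0, 0, -3, 1],
    [0, 0, 0, -2, 1],
    [0, 0, 0, -2, 1],
    [0, 0, 0, 0, 1],
    [0, 0, 0, 0, 1]
  ]
}}

```text
t: 47.35
eef_pos: [445.3, 367.8, 86.7]
tcp_rot: [-3.141, -0.007, -3.038]
ft_force: [-19.3, 4.2, 12.3]
opening: 0.149
grip_force: 30.2
```

Run:
```python
from lib import *
st(); print(env.state()["moment"])
```

```text
47.35 [445.3 367.8  86.7] [-3.141 -0.007 -3.038] [-19.3   4.2  12.3] 0.149 30.2 [ 0.57  0.6   1.8   0.    0.75 -1.1 ]
[ 0.82727485  3.52797558 -0.56930357]
```

The moment rose to −0.57 N·m at 186°, so it's at the end stop. A touch more, then release and look.

{"op": "carry_out", "data": {
  "motion": [
    [0, 0, 0, -3, 1],
    [0, 0, 0, 0, 1],
    [0, 0, 0, 0, 0.5],
    [0, 0, 0, 0, 0.5],
    [0, 0, 0, 0, 0.5],
    [0, 0, 0, 0, 0.5],
    [0, 0, 0, 0, 0.5],
    [0, 0, -40, 0, 0.5],
    [0, 0, -45, 0, 0.5],
    [0, 0, -45, 0, 0.3],
    [0, 0, 0, 0, 0.3],
    [0, 0, 0, 0, 0.3]
  ]
}}

```text
t: 48.55
eef_pos: [448.9, 368.1, 217.3]
tcp_rot: [3.141, 0.002, -2.984]
ft_force: [-0.7, -0.2, -0.2]
opening: 0.676
grip_force: 0.0
```

Run:
```python
from lib import *
st(); c=cam("wrist"); s=cam("scene")
f=lambda i:cv2.resize(i,(399,400),interpolation=cv2.INTER_CUBIC)
cv2.imwrite("pics/w11.png",np.hstack([f(c["color"][120:360,200:440]),f(s["color"][110:480,30:480])])[:,:,::-1])
```

```text
48.55 [448.9 368.1 217.3] [ 3.141e+00  2.000e-03 -2.984e+00] [-0.7 -0.2 -0.2] 0.676 0.0 [ 0.57  0.43  1.68 -0.    1.03 -1.16]
```

View pics/w11.png

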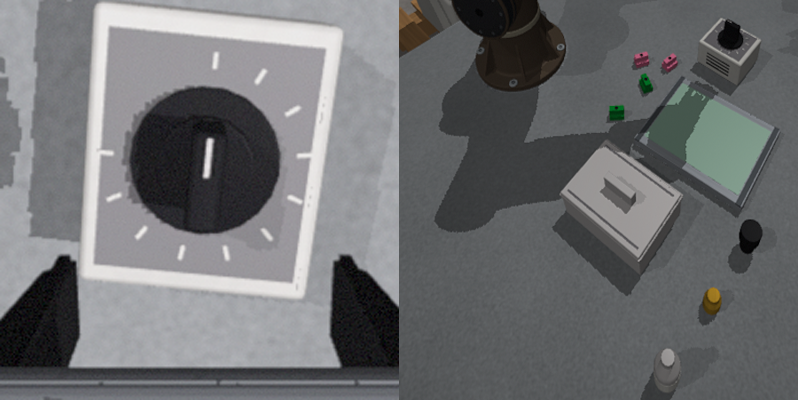

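The mark points at the first (anticlockwise end) tick. The stage is clear, the lid is flat on the tub, and the bystanders are untouched. Handing in.

```bash
python3 -c "
from cell import env
print(env.job_done())"
```

```text
the job is handed in; nothing more can be done
None
```

I handed the job in at about 49 s: all six parts are in the tub, the lid is pressed level on the rim, the dimmer is at its anticlockwise stop, and the bystanders are untouched; the judge's verdict was not shown.

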